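Lay out the potter's tray

TASK

Fill the wooden tray to match the outlines drawn on its floor: the larger clay tumbler standing upright in the circle, the rectangular wooden rib (the flat block with a hole) on the rectangle, and the wire-loop trimming tool on the tool outline with its loop end on the drawn loop. Set the tumbler down rather than dropping it, and leave the small cup, the half-moon rib and the needle tool lying among them where they are.

Things in the scene. Friction and masses are not known exactly. Their poses are not given: they have to be found in the camera images.
- tray: Fixed shallow plywood tray with a darker wooden rim, 220 mm (its x) by 310 mm (its y). Floor 8 mm above the bench, rim 12 mm wide with its top 14 mm above the bench. Origin: centre of the underside. Three outlines are drawn in black on the floor, side by side 98 mm apart along the tray's y; their order changes.
- tumbler_center (a point): Larger straight-sided terracotta tumbler, open at the top, loose: 56 mm across at the rim, 52 mm at the foot, 76 mm high, wall 4 mm, about 0.16 kg. Stands upright on the bench. Point: on its axis half-way up (38 mm above the foot); z is up the axis.
- rib_center (a point): Rectangular wooden rib lying flat, loose: 90 mm (its x) by 45 mm (its y) by 10 mm thick, with a 16 mm hole through the middle, about 35 g. Point: its centre, 5 mm above its underside. Either way round is the same.
- loop_tool_center (a point): Wire-loop trimming tool lying flat, loose, about 40 g: wooden handle 90 mm (its x) by 16 mm wide by 14 mm high, then a 12 mm brass collar and an oval steel wire loop 35 mm wide at +x, whose far end is 90 mm from this point. Point: centre of the wooden handle, 7 mm above its underside; x points to the loop. Pick it up by the handle at this point.
- loop_tool_loop (a point): Middle of the wire loop of the trimming tool, 73 mm along +x from the centre of its handle.
- mark_circle: Drawn circle, 64 mm across, on the tray floor, for the tumbler. Origin: its centre, at floor height; axes as the tray's.
- mark_rect: Drawn rectangle, 98 mm (its x) by 53 mm (its y), with a 16 mm circle at its middle, on the tray floor, for the rib. Origin: its centre, at floor height; axes as the tray's.
- mark_tool: Drawn outline of the trimming tool on the tray floor: a 103 by 23 mm bar with an oval loop at its +x end. Origin: where the centre of the handle belongs, at floor height; x points to the drawn loop.
- mark_tool_loop (a point): Middle of the drawn loop of the tool outline, 73 mm along its +x.
- small_cup_center (a point): Bystander, stays: smaller terracotta cup, 38 mm across, 46 mm high, standing. Point: half-way up its axis.
- half_moon_center (a point): Bystander, stays: half-moon wooden rib lying flat, straight edge 100 mm (along its x), 50 mm deep, 10 mm thick. Point: its middle.
- needle_tool_center (a point): Bystander, stays: needle tool, the same handle and collar as the trimming tool but with a straight steel needle 40 mm long at +x and no loop. Point: centre of its handle, 7 mm up.
Mind the look-alikes: they are no part of the job. Leave any green look-alike of the part that bears loop_tool_center alone.

How it is judged:
By the outcome, as a careful person would: the job done as asked, in the order asked, and still so for the second after the job is handed in, with the robot touching nothing.
It also fails if it takes over 72 s, if anything falls off the work surface, if the arm or the gripper's body presses on something with over 40 N, if the wrist force passes 120 N, or if a joint passes its speed limit or range.

ROBOT

A 6-joint arm with a two-finger parallel gripper is mounted at the origin on the work surface. World frame = base frame: x ahead of the robot, y to its left, z up, the work surface at z = 0. Lengths are in mm, angles in rad, forces in N, time in s.
With the tool pointing down it reaches from about 375 to 975 mm from the base axis. Payload 3.8 kg.
Tool frame: the origin (TCP) lies between the finger pads; the fingertips stand 22 mm ahead of it and the grasp point (between the pads) lies 3 mm ahead of it; z points along the fingers, y is the line along which they close (so a half turn about z gives the same grasp; the last joint's range is limited). The gripper opens to 88 mm and grips with 3 to 60 N. Pads are 18 mm wide; open, the fingers measure 123 mm over their backs; the gripper's body (75 mm by 187 mm) begins 45 mm behind the grasp point.
Start: joints at [1.296, 0.264, 1.604, -0, 1.274, -0.037], TCP at [159.004, 656, 260.706] pointing down, gripper open.
Joint ranges: [-2.63, 2.63], [-0.94, 2.18], [0.31, 2.57], [-1.31, 4.45], [0, 2.66], [-2.55, 2.55]. Speed limits (rad/s): [2.57, 2.57, 3.14, 3.14, 3.14, 3.14].

INTERFACE

Orientations are given as a unit quaternion [w, x, y, z].
In Python, from rig import robot, get_image, job gives the robot as it stands.
- The arm moves only by the shell command python3 -m creep 'ROWS' [FORCE]. ROWS is JSON, a list of rows, each an object with "xyz": the shift along the tool's x, y, z in mm, a list of three; "turn": the turn, a rotation vector about the tool's x, y, z in degrees, a list of three; "hand": the opening in per cent of the stroke, from 0 (shut) to 100 (fully open). A call has 1 to 12 rows; each row shifts and turns the commanded pose from where the row before left it, along the tool's axes as they then stand; what a row does not reach is not made up. A row lasts 1/10 s, in which the tool goes at most 50 mm and 8.59 degrees, less where a joint would pass 70% of its speed; a pose out of reach is approached as far as the arm can. A call is refused whole if a number of a shift passes 50 or a number of a turn 8.59, either way. A call with a gripper value outside its range is refused whole. The fingers move at their own pace and stop on an object; FORCE is the grip in N (left out, the last holds). Time passes only in rows, so rows that do not move let the fingers close. It gives the time, the measured TCP pose, the force, the opening and the grip force at its end, in the units of the state.
- robot.get_state(): the state, without advancing time (a new reading comes with each control period).
- get_image(name): name is "scene" or "top" or "wrist"; returns a dict with "image" (400x640x3 uint8, red, green, blue), "range_z" (400x640 float32, mm along the optical axis (not along the pixel's ray), 0 where there is no reading), "K" (3x3 intrinsics, pixels), "xyz" and "rotation" of the camera in the world. Camera axes: x right, y down, z forward; pixel columns grow to the right and rows downward; lengths in mm; the calibration is good to about 2 mm. The wrist camera is an equidistant fisheye: a pixel r from the principal point sees the ray r / f radians off the axis. A picture is of the moment at which its call begins.
- job.finish_job(): hands the job in; it is judged then, once.
The state is a dict: "t": time; "q": joint angles; "joint_vel": joint speeds; "effort": joint torques, N m; "eef_pos": TCP position; "ee_rot": TCP orientation; "wrist_force": force on the tool from outside, world axes, zero at the start; "moment": the same for the moment, N m; "grip_width": finger opening in mm; "grasp_force": force on a finger pad.
Only numpy, scipy, OpenCV 4.12 (cv2) and the standard library are available. Lean on these libraries where they do the work, as an engineer would, in place of code of your own. Each camera call takes 0.05 s, during which the arm holds its last target. There are 200 camera calls.

## Working session

There is one attempt and no reset: what is moved stays moved. The work goes in short steps, Python scripts to look and compute and a shell command to move; the robot and the scene stay as the last step left them, time stands still between calls to the robot, and variables do not carry over. Pictures are saved under pics/ and viewed, at most 13 in all, crops included, and the job is handed in when it is done.

```bash
ls; mkdir -p pics; cat > h.py <<'E'
import numpy as np, cv2, pickle
def grab(n,tag):
    from rig import get_image
    d=get_image(n); pickle.dump(d,open(f'pics/{tag}.pkl','wb')); cv2.imwrite(f'pics/{tag}.png',d['image'][:,:,::-1]); return d
def load(tag): return pickle.load(open(f'pics/{tag}.pkl','rb'))
def R(d):
    r=np.array(d['rotation'],float)
    if r.size==4:
        from scipy.spatial.transform import Rotation as Q
        return Q.from_quat(np.roll(r.ravel(),-1)).as_matrix()
    return r.reshape(3,3)
def ray(d,u,v,fish=False):
    K=np.array(d['K']); x=(u-K[0,2])/K[0,0]; y=(v-K[1,2])/K[1,1]
    if fish:
        r=np.hypot(x,y)+1e-12; c=np.array([np.sin(r)*x/r,np.sin(r)*y/r,np.cos(r)])
    else: c=np.array([x,y,1.])
    return np.array(d['xyz'],float),R(d)@c
def onplane(d,u,v,z,fish=False):
    o,r=ray(d,u,v,fish); return o+r*(z-o[2])/r[2]
def rng(d,u,v):  # depth point, pinhole
    o,r=ray(d,u,v); return o+r*float(d['range_z'][int(v),int(u)])
E
python3 - <<'E'
from h import *
for n in ['scene','top','wrist']:
    d=grab(n,n+'0'); print(n,np.array(d['K']).round(1).tolist(),np.round(d['xyz'],1),np.round(d['rotation'],3).tolist(), (d['range_z']>0).mean())
import numpy as np
a=[cv2.imread(f'pics/{n}0.png') for n in ['top','scene']]
from rig import robot
print(robot.get_state())
E
```

```text
pics
scene [[511.7, 0.0, 322.3], [0.0, 511.7, 209.3], [0.0, 0.0, 1.0]] [923.8 585.7 852.7] [-0.115, 0.32, 0.876, -0.342] 0.99603125
top [[377.6, 0.0, 318.2], [0.0, 377.6, 206.2], [0.0, 0.0, 1.0]] [ 388.2   -9.3 1003.4] [0.033, -0.697, 0.715, -0.035] 0.996171875
wrist [[309.7, 0.0, 314.3], [0.0, 309.7, 201.6], [0.0, 0.0, 1.0]] [ 82.6 673.5 383.4] [0.12, 0.776, 0.612, 0.095] 0.9956796875
{'t': 0.15, 'q': array([ 1.29605015e+00,  2.64579140e-01,  1.60506317e+00, -1.29196725e-05,
        1.27371478e+00, -3.69399954e-02]), 'joint_vel': array([ 1.81580291e-04, -2.05424042e-03, -5.13401119e-03, -1.09366235e-04,
       -2.62340297e-04, -3.69084113e-05]), 'effort': array([ 1.71205284e-04, -5.02843416e+01, -3.57474053e+01,  7.29958364e-02,
        2.47975218e-02, -9.34571494e-05]), 'eef_pos': array([158.90110876, 655.49470148, 259.67308952]), 'ee_rot': array([-1.30831897e-04,  1.18621187e-01,  9.92939190e-01, -8.72488249e-04]), 'wrist_force': array([-0.14725752, -0.02238227,  0.36504657]), 'moment': array([-0.0064219 ,  0.01763675, -0.01859304]), 'grasp_force': 0.0, 'grip_width': 88.35344802143476}
```

View pics/top0.png

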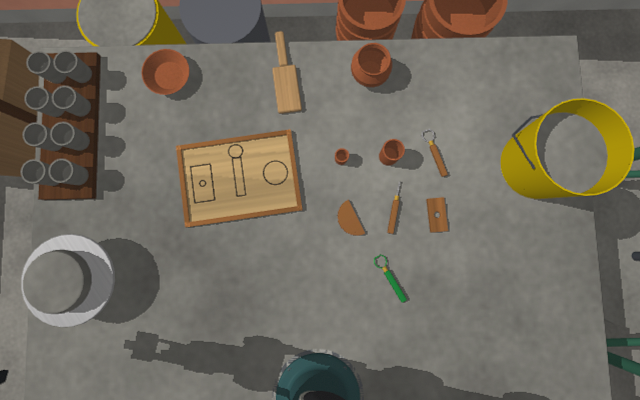

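View pics/scene0.png

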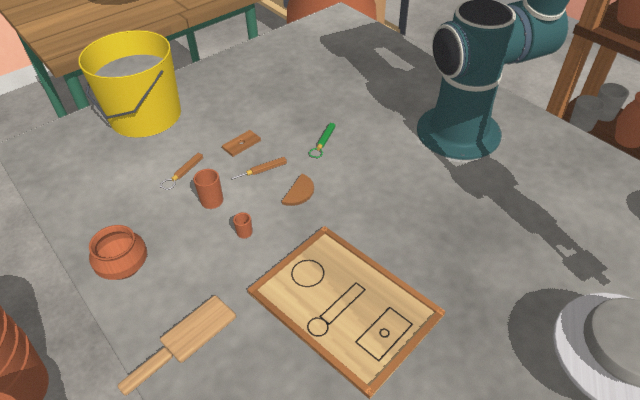

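The top view shows the tray (circle 275,173; tool bar 239,175 with its loop at 236,151; rect 203,183), tumbler (391,152), rib (437,215), trimming tool (435,150, loop 428,135) and the bystanders: small cup (342,157), half-moon (351,218), needle tool (395,210), green look-alike (391,280). The scene view shows the same set: tumbler (208,188), rib (241,143), trimming tool (182,170).

```bash
cat > m.py <<'E'
from h import *
def masks(d,boxes,fish=False):
    im=d['image'].astype(int); hsv=cv2.cvtColor(d['image'],cv2.COLOR_RGB2HSV); out={}
    for n,(x0,y0,x1,y1) in boxes.items():
        m=np.zeros(im.shape[:2],np.uint8)
        m[y0:y1,x0:x1]=(hsv[y0:y1,x0:x1,1]>90)*255
        nc,l,s,c=cv2.connectedComponentsWithStats(m)
        k=1+np.argmax(s[1:,4]); mm=(l==k).astype(np.uint8)
        cn=max(cv2.findContours(mm,cv2.RETR_EXTERNAL,cv2.CHAIN_APPROX_NONE)[0],key=cv2.contourArea)
        out[n]=(cn,cv2.minAreaRect(cn),np.argwhere(mm)[:,::-1])
    return out
def ell(d,boxes):
    g=cv2.cvtColor(d['image'],cv2.COLOR_RGB2GRAY); out={}
    for n,(x0,y0,x1,y1) in boxes.items():
        m=np.zeros_like(g); m[y0:y1,x0:x1]=(g[y0:y1,x0:x1]<95)*255
        out[n]=m
    return out
def tri(a,b):
    (o1,r1),(o2,r2)=a,b
    A=np.stack([r1,-r2],1); s=np.linalg.lstsq(A,o2-o1,rcond=None)[0]
    p,q=o1+r1*s[0],o2+r2*s[1]; return (p+q)/2,np.linalg.norm(p-q)
E
python3 - <<'E'
from m import *
T,S=load('top0'),load('scene0')
bt=dict(tumbler=(376,135,408,168),rib=(422,194,452,236),tool=(422,136,452,182),small=(332,147,352,167),moon=(332,197,370,238),needle=(384,192,404,238))
bs=dict(tumbler=(190,164,226,212),rib=(218,126,264,158),tool=(170,150,206,186),small=(232,210,256,240),moon=(277,172,318,210),needle=(250,150,292,180))
mt,ms=masks(T,bt),masks(S,bs)
for n in bt:
    (c,r,p)=mt[n]; (c2,r2,p2)=ms[n]
    h=dict(tumbler=76,small=46).get(n,10 if n in('rib','moon') else 10)
    P,e=tri(ray(T,*r[0]),ray(S,*r2[0]))
    box=[onplane(T,*q,h)[:2].round(0).tolist() for q in cv2.boxPoints(r)]
    box2=[onplane(S,*q,h)[:2].round(0).tolist() for q in cv2.boxPoints(r2)]
    print(n,'tri',P.round(0),round(e,1),'top',onplane(T,*r[0],h).round(0)[:2],np.round(r[0],1),np.round(r[1],1),'corners',box,'scene',onplane(S,*r2[0],h).round(0)[:2],box2)
# world->pixel of TCP
from h import R
for d,n in((T,'top'),(S,'scene')):
    p=R(d).T@(np.array([159,656,260])-d['xyz']); print(n,p[:2]/p[2]*d['K'][0][0]+np.array(d['K'])[:2,2],p[2])
print('white',rng(T,70,280).round(),rng(T,45,300).round(), 'bucket',rng(T,516,170).round(), rng(T,530,130).round())
# marks by dark lines
for d,n,boxes in ((T,'top',dict(circle=(260,158,291,189),loop=(226,142,246,160),rect=(188,160,217,206),tool=(226,142,248,200))),(S,'scene',dict(circle=(288,256,328,291),loop=(305,314,332,339),rect=(354,304,414,364),tool=(305,280,368,339)))):
    g=cv2.cvtColor(d['image'],cv2.COLOR_RGB2GRAY)
    for k,(x0,y0,x1,y1) in boxes.items():
        sub=g[y0:y1,x0:x1]; pts=np.argwhere(sub<120)[:,::-1]+[x0,y0]
        r=cv2.minAreaRect(pts.astype(np.float32))
        print(n,k,len(pts),np.round(r[0],1),np.round(r[1],1),'z8',onplane(d,*r[0],8).round(0)[:2],[onplane(d,*q,8)[:2].round(0).tolist() for q in cv2.boxPoints(r)],'depth',rng(d,*r[0]).round(0))
E
python3 -c "
import cv2;a=cv2.imread('pics/wrist0.png');cv2.imwrite('pics/w0.png',a)"
```

```text
tumbler tri [ 616. -208.   42.] 2.8 top [ 609. -201.] [391.7 152.1] [21.9 27.3] corners [[592.0, -161.0], [654.0, -194.0], [627.0, -242.0], [566.0, -209.0]] scene [ 628. -173.] [[635.0, -240.0], [581.0, -228.0], [622.0, -110.0], [672.0, -123.0]]
rib tri [ 455. -327.    9.] 0.3 top [ 455. -327.] [436.7 214.4] [34.2 17.9] corners [[498.0, -300.0], [502.0, -348.0], [412.0, -353.0], [408.0, -306.0]] scene [ 456. -326.] [[500.0, -351.0], [395.0, -358.0], [411.0, -301.0], [513.0, -295.0]]
tool tri [ 607. -337.   10.] 0.9 top [ 606. -336.] [437.2 157.9] [37.5  6.6] corners [[651.0, -311.0], [657.0, -328.0], [562.0, -361.0], [556.0, -344.0]] scene [ 607. -337.] [[656.0, -333.0], [555.0, -368.0], [556.0, -341.0], [656.0, -308.0]]
small tri [613. -78.  28.] 2.3 top [610. -78.] [341.5 156. ] [16. 13.] corners [[631.0, -62.0], [630.0, -95.0], [588.0, -94.0], [589.0, -60.0]] scene [619. -63.] [[624.0, -102.0], [588.0, -92.0], [613.0, -25.0], [648.0, -35.0]]
moon tri [447. -93.   1.] 3.4 top [445. -92.] [347.9 220.3] [37.1 19.2] corners [[479.0, -48.0], [501.0, -94.0], [412.0, -135.0], [390.0, -89
[... 958 characters left out ...]
38.6 168. ] [55.8 15.4] z8 [593. 196.] [[664.0, 230.0], [671.0, 189.0], [522.0, 162.0], [515.0, 203.0]] depth [593. 196.   7.]
scene circle 118 [307.5 273. ] [26. 33.] z8 [577.  97.] [[583.0, 50.0], [531.0, 94.0], [572.0, 143.0], [621.0, 101.0]] depth [577.  97.   8.]
scene loop 114 [318.3 325.4] [20.3 22.5] z8 [636. 203.] [[660.0, 189.0], [617.0, 176.0], [611.0, 216.0], [654.0, 228.0]] depth [636. 203.   9.]
scene rect 351 [387.2 335.6] [39.6 52.4] z8 [553. 300.] [[605.0, 270.0], [500.0, 255.0], [500.0, 330.0], [602.0, 341.0]] depth [554. 300.  10.]
scene tool 310 [336.1 309.2] [59.7 59.9] z8 [588. 198.] [[593.0, 108.0], [498.0, 180.0], [583.0, 279.0], [670.0, 214.0]] depth [588. 197.   7.]
```

View pics/wrist0.png

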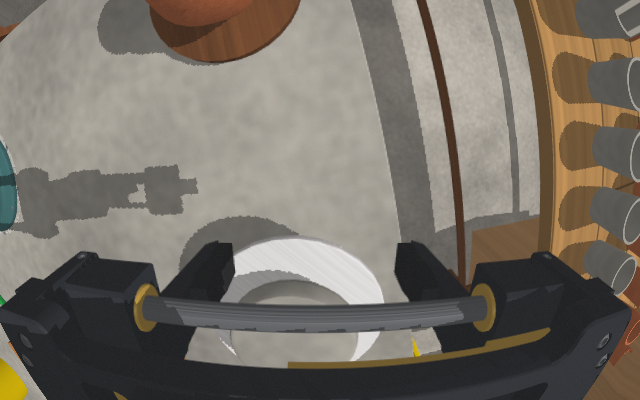

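Positions agree with the given sizes and heights: tray yaw is about 7.4°, and the marks, depth and rays are consistent. The gripper body would hit a tumbler already standing beside the tool's slot, so I'll place the rib, then the tool, then the tumbler. First I'll move over the tray for a closer look.

```bash
python3 -m creep '[{"xyz":[-40,-26,0],"turn":[0,0,0],"hand":100},{"xyz":[-40,-26,0],"turn":[0,0,0],"hand":100},{"xyz":[-40,-26,0],"turn":[0,0,0],"hand":100},{"xyz":[-40,-26,0],"turn":[0,0,0],"hand":100},{"xyz":[-40,-26,0],"turn":[0,0,0],"hand":100},{"xyz":[-40,-26,0],"turn":[0,0,0],"hand":100},{"xyz":[-40,-26,0],"turn":[0,0,0],"hand":100},{"xyz":[-40,-26,0],"turn":[0,0,0],"hand":100},{"xyz":[-40,-26,0],"turn":[0,0,0],"hand":100},{"xyz":[-40,-26,0],"turn":[0,0,0],"hand":100},{"xyz":[0,0,0],"turn":[0,0,-8.5],"hand":100},{"xyz":[0,0,0],"turn":[0,0,-8.5],"hand":100}]' 10
python3 -c "
from h import *
d=grab('wrist','w1'); print(np.round(d['xyz']),np.round(R(d),2).tolist())"
```

```text
t: 1.35
eef_pos: [487.5, 307.3, 260.2]
ee_rot: [-0.0, -0.031, 1.0, -0.0]
wrist_force: [-1.0, 0.2, 1.1]
grip_width: 88.0
grasp_force: 0.0
[409. 302. 384.] [[-0.06, 0.95, 0.3], [1.0, 0.06, 0.02], [0.0, 0.3, -0.95]]
```

View pics/w1.png

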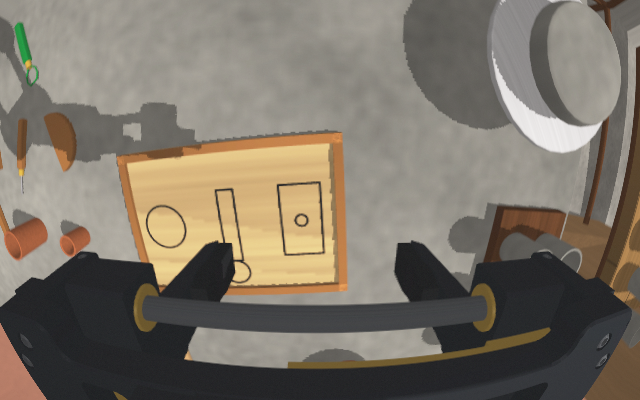

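The wrist view shows the whole tray: circle (166,227), tool bar (229,222) with its loop partly hidden at (238,271), rectangle with its hole (301,220).

```bash
python3 - <<'E'
from m import *
W=load('w1');T=load('top0');S=load('scene0')
def hole(d,box,th,lo,hi):
    g=cv2.cvtColor(d['image'],cv2.COLOR_RGB2GRAY);x0,y0,x1,y1=box
    m=((g[y0:y1,x0:x1]<th)*255).astype(np.uint8)
    cs,_=cv2.findContours(m,cv2.RETR_CCOMP,cv2.CHAIN_APPROX_NONE)
    return [(c+np.array([x0,y0])) for c in cs if lo<cv2.contourArea(c)<hi]
for k,b,lo,hi in(('circle',(142,200,190,252),600,2500),('hole',(292,210,312,230),60,400),('rect',(270,176,330,262),1500,4500),('bar',(208,182,246,263),600,3000)):
    for c in hole(W,b,110,lo,hi):
        pts=np.array([onplane(W,*q,8,True)[:2] for q in c[:,0].astype(float)],np.float32)
        r=cv2.minAreaRect(pts); mm=cv2.moments(pts.reshape(-1,1,2)); cen=(mm['m10']/mm['m00'],mm['m01']/mm['m00'])
        print(k,len(c),np.round(cen,1),np.round(r[1],1),round(r[2],1),np.round(c[:,0].mean(0),1))
# two-view height of circle & hole
for k,uw,ut in(('circle',None,(275,172.5)),('hole',(301,220),(202.5,183.5))):
    if uw is None:
        c=max(hole(W,(142,200,190,252),110,600,2500),key=len)[:,0]; uw=((c[:,0].max()+c[:,0].min())/2,(c[:,1].max()+c[:,1].min())/2)
    P,e=tri(ray(W,*uw,True),ray(T,*ut)); print(k,P.round(1),round(e,1),'top8',onplane(T,*ut,8).round(1))
# tumbler rim from top depth
for (x0,y0,x1,y1) in((376,135,408,168),):
    P=np.array([rng(T,u,v) for v in range(y0,y1) for u in range(x0,x1)]); q=P[P[:,2]>70]; print('tumbler rim',len(q),q[:,:2].min(0).round(),q[:,:2].max(0).round(),((q[:,:2].min(0)+q[:,:2].max(0))/2).round(1))
E
```

```text
hole 36 [554.  294.3] [16.8 16.9] 3.2 [301.  219.9]
hole 30 [554.2 294.1] [15.3 13.5] 46.5 [300.9 220. ]
bar 213 [580.6 192.7] [107.6  54.3] 6.0 [225.8 229.9]
bar 166 [566.5 198. ] [103.3  23.9] 7.8 [229.5 224.4]Traceback (most recent call last):
  File "<stdin>", line 16, in <module>
ValueError: max() iterable argument is empty
```

```bash
python3 -m creep '[{"xyz":[-6,-45,0],"turn":[0,0,0],"hand":100},{"xyz":[-6,-45,0],"turn":[0,0,0],"hand":100},{"xyz":[-6,-45,0],"turn":[0,0,0],"hand":100},{"xyz":[-6,-45,0],"turn":[0,0,0],"hand":100},{"xyz":[-6,-45,0],"turn":[0,0,0],"hand":100},{"xyz":[-6,-45,0],"turn":[0,0,0],"hand":100},{"xyz":[-6,-45,0],"turn":[0,0,0],"hand":100},{"xyz":[-6,-45,0],"turn":[0,0,0],"hand":100},{"xyz":[-6,-45,0],"turn":[0,0,0],"hand":100},{"xyz":[-6,-45,0],"turn":[0,0,0],"hand":100},{"xyz":[-6,-45,0],"turn":[0,0,0],"hand":100},{"xyz":[-6,-45,0],"turn":[0,0,0],"hand":100}]' 10
python3 -c "
from h import *
d=grab('wrist','w2'); print(np.round(d['xyz']))"
```

```text
t: 2.6
eef_pos: [590.2, -227.2, 260.5]
ee_rot: [-0.0, -0.028, 1.0, 0.0]
wrist_force: [0.7, 0.3, -0.9]
grip_width: 87.7
grasp_force: 0.0
[ 512. -232.  384.]
```

View pics/w2.png

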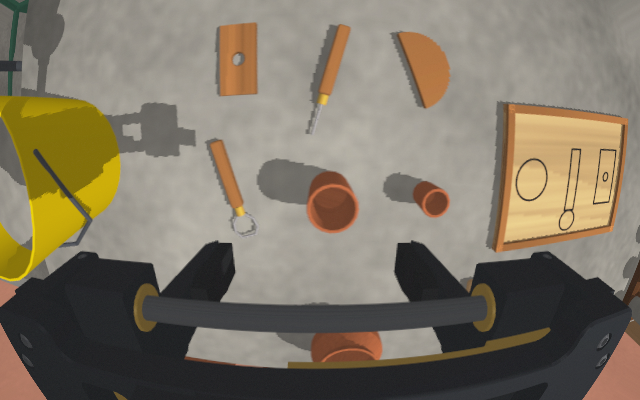

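This view shows the rib (238,60) with its hole (238,58), trimming tool handle (226,172) with loop (244,226), tumbler rim (332,210), needle tool (333,60), half-moon (427,68) and small cup (432,202). The marks are at the right edge.

```bash
python3 - <<'E'
from m import *
W=load('w2');W1=load('w1');T=load('top0')
m2=masks(W,dict(rib=(205,12,272,108),tool=(195,128,258,219),tumbler=(300,165,365,238),small=(408,175,455,220)))
mt=masks(T,dict(tumbler=(376,135,408,168),rib=(422,194,452,236),tool=(422,136,452,182)))
for n,h in(('rib',10),('tool',10)):
    pts=np.array([onplane(W,*q,h,True)[:2] for q in m2[n][0][:,0].astype(float)],np.float32); r=cv2.minAreaRect(pts)
    P,e=tri(ray(W,*m2[n][2].mean(0),True),ray(T,*mt[n][2].mean(0)))
    print(n,np.round(r[0],1),np.round(r[1],1),round(r[2],2),'tri',P.round(1),round(e,1),np.round(cv2.boxPoints(r)).tolist())
# hole of rib
P,e=tri(ray(W,238,58.5,True),ray(T,437.2,214.5)); print('hole tri',P.round(1),e.round(1))
# tumbler, small rim via depth in wrist: rays
def rw(d,u,v):
    o,c=ray(d,u,v,True); f=R(d)[:,2]; return o+c*d['range_z'][v,u]/(c@f)
for n,(x0,y0,x1,y1),z in(('tumbler',(300,165,365,238),70),('small',(408,175,455,222),41)):
    P=np.array([rw(W,u,v) for v in range(y0,y1) for u in range(x0,x1)]); q=P[(P[:,2]>z)&(P[:,2]<z+15)]; (c,r)=cv2.minEnclosingCircle(q[:,:2].astype(np.float32)); print(n,len(q),np.round(c,1),round(r,1),np.median(q[:,2]).round(1))
P=np.array([rng(T,u,v) for v in range(135,168) for u in range(376,408)]); q=P[P[:,2]>70]; print('top',np.round(cv2.minEnclosingCircle(q[:,:2].astype(np.float32)),1) if 0 else cv2.minEnclosingCircle(q[:,:2].astype(np.float32)))
# rim two-view: ellipse centre of the opening
# marks: inner contours in both wrist views
for tag,d,boxes in(('w1',W1,dict(circle=(136,195,197,262),rect=(265,172,335,266),bar=(208,178,252,283))),('w2',W,dict(circle=(510,150,552,208),loop=(556,205,577,234),bar=(560,140,586,234)))):
    g=cv2.cvtColor(d['image'],cv2.COLOR_RGB2GRAY)
    for k,(x0,y0,x1,y1) in boxes.items():
        bg=cv2.medianBlur(g,15)
        m=((g[y0:y1,x0:x1].astype(int)<bg[y0:y1,x0:x1].astype(int)-35)*255).astype(np.uint8)
        cs,_=cv2.findContours(m,cv2.RETR_CCOMP,cv2.CHAIN_APPROX_NONE)
        for c in cs:
            if len(c)<25: continue
            pts=np.array([onplane(d,*q,8,True)[:2] for q in (c[:,0]+[x0,y0]).astype(float)],np.float32); r=cv2.minAreaRect(pts)
            print(tag,k,len(c),np.round(r[0],1),np.round(r[1],1),round(r[2],1))
E
```

```text
rib [ 455.1 -327.8] [90.3 46.4] 3.63 tri [ 455.2 -328.1    5.2] 0.2 [[409.0, -307.0], [411.0, -354.0], [502.0, -348.0], [499.0, -302.0]]
tool [ 606.3 -336.2] [102.7  18.3] 19.22 tri [ 607.1 -341.3   -4.2] 0.9 [[555.0, -344.0], [561.0, -362.0], [658.0, -328.0], [652.0, -311.0]]
hole tri [ 454.8 -327.9    8.1] 1.1
tumbler 678 [ 616.3 -205.6] 28.4 75.5
small 316 [611.9 -77.2] 19.0 45.6
top ((511.7525939941406, -117.30549621582031), 164.07687377929688)
w1 circle 117 [579.1 100.6] [65.8 66.8] 81.8
w1 circle 109 [578.8  99.9] [61.9 61.7] 56.3
w1 rect 39 [553.7 294.2] [18.1 18.3] 3.7
w1 rect 27 [553.6 294.2] [12.6 13. ] 3.1
w1 rect 226 [554.3 294.5] [102.4  57.1] 7.6
w1 rect 210 [554.2 294.4] [97.3 52.4] 7.3
w1 bar 342 [587.  201.9] [141.8  30.2] 10.5
w2 circle 106 [577.9  99.2] [67.3 65.9] 62.4
w2 circle 98 [578.  99.] [62.9 61.2] 63.9
w2 loop 25 [662.2 228. ] [ 2.9 34.9] 7.4
w2 loop 69 [634.8 205.6] [45.3 41.4] 3.0
w2 loop 45 [638.9 206.3] [33.3 36.8] 42.8
w2 bar 42 [660.4 241.5] [ 2.9 62.2] 7.4
w2 bar 209 [587.  197.1] [142.3  39.2] 11.3
w2 bar 130 [568.9 197.1] [102.9  24.2] 7.1
```

Everything checks out: rib (455,-328) at 3.6°, tool handle (600.6,-338) at 19.2°, tumbler (616,-205.5), circle (578.5,99.5), rect (554,294), tool mark (566.5,197), tray yaw 7.3°. Next is the rib pick.

```bash
python3 -m creep '[{"xyz":[35,-23,0],"turn":[0,0,0],"hand":80},{"xyz":[35,-23,0],"turn":[0,0,0],"hand":80},{"xyz":[35,-23,0],"turn":[0,0,0],"hand":80},{"xyz":[36,-24,0],"turn":[0,0,-0.4],"hand":80},{"xyz":[0,0,40],"turn":[0,0,0],"hand":80},{"xyz":[0,0,40],"turn":[0,0,0],"hand":80},{"xyz":[0,0,40],"turn":[0,0,0],"hand":80},{"xyz":[0,0,40],"turn":[0,0,0],"hand":80},{"xyz":[0,0,30],"turn":[0,0,0],"hand":80},{"xyz":[0,0,0],"turn":[0,0,0],"hand":80}]' 15
```

```text
t: 3.65
eef_pos: [451.4, -323.6, 65.6]
ee_rot: [-0.004, -0.032, 0.999, 0.003]
wrist_force: [0.3, -0.4, -1.2]
grip_width: 70.4
grasp_force: 0.0
```

```bash
python3 -m creep '[{"xyz":[0,0,0],"turn":[0,0,0],"hand":80},{"xyz":[0,0,0],"turn":[0,0,0],"hand":80},{"xyz":[0,0,0],"turn":[0,0,0],"hand":80}]'; python3 -m creep '[{"xyz":[0,0,0],"turn":[0,0,0],"hand":80}]' | grep eef
```

```text
t: 3.95
eef_pos: [456.5, -328.0, 73.2]
ee_rot: [0.002, -0.033, 0.999, -0.001]
wrist_force: [0.0, -0.5, 0.9]
grip_width: 70.5
grasp_force: 0.0
eef_pos: [456.1, -327.7, 72.7]
```

```bash
python3 -m creep '[{"xyz":[1,0,15],"turn":[0,0,0],"hand":80},{"xyz":[0,0,15],"turn":[0,0,0],"hand":80},{"xyz":[0,0,10],"turn":[0,0,0],"hand":80},{"xyz":[0,0,6],"turn":[0,0,0],"hand":80},{"xyz":[0,0,0],"turn":[0,0,0],"hand":80},{"xyz":[0,0,0],"turn":[0,0,0],"hand":80},{"xyz":[0,0,0],"turn":[0,0,0],"hand":30},{"xyz":[0,0,0],"turn":[0,0,0],"hand":30},{"xyz":[0,0,0],"turn":[0,0,0],"hand":30},{"xyz":[0,0,0],"turn":[0,0,0],"hand":30},{"xyz":[0,0,0],"turn":[0,0,0],"hand":30},{"xyz":[0,0,0],"turn":[0,0,0],"hand":30}]' 15
```

```text
t: 5.25
eef_pos: [454.0, -327.0, 24.8]
ee_rot: [0.0, -0.033, 0.999, -0.0]
wrist_force: [0.5, 0.2, -0.1]
grip_width: 44.4
grasp_force: 15.0
```

```bash
python3 -m creep '[{"xyz":[0,0,-20],"turn":[0,0,0],"hand":30},{"xyz":[0,0,-40],"turn":[0,0,0],"hand":30},{"xyz":[0,0,-40],"turn":[0,0,0],"hand":30},{"xyz":[0,0,-20],"turn":[0,0,0],"hand":30},{"xyz":[-10,20,0],"turn":[0,0,0],"hand":30},{"xyz":[-10,40,0],"turn":[0,0,0],"hand":30},{"xyz":[-10,44,0],"turn":[0,0,0],"hand":30},{"xyz":[-10,44,0],"turn":[0,0,0],"hand":30},{"xyz":[-10,44,0],"turn":[0,0,0],"hand":30},{"xyz":[-10,44,0],"turn":[0,0,0],"hand":30},{"xyz":[-10,44,0],"turn":[0,0,0],"hand":30},{"xyz":[-10,44,0],"turn":[0,0,0],"hand":30}]'
python3 -m creep '[{"xyz":[-10,44,0],"turn":[0,0,0],"hand":30},{"xyz":[-10,44,0],"turn":[0,0,0],"hand":30},{"xyz":[-10,44,0],"turn":[0,0,0],"hand":30},{"xyz":[-10,44,0],"turn":[0,0,0],"hand":30},{"xyz":[-10,43,0],"turn":[0,0,0],"hand":30},{"xyz":[-5,40,0],"turn":[0,0,0],"hand":30},{"xyz":[-5,30,0],"turn":[0,0,0],"hand":30},{"xyz":[0,20,0],"turn":[0,0,-3.5],"hand":30},{"xyz":[0,0,0],"turn":[0,0,0],"hand":30},{"xyz":[0,0,0],"turn":[0,0,0],"hand":30},{"xyz":[0,0,0],"turn":[0,0,0],"hand":30},{"xyz":[0,0,0],"turn":[0,0,0],"hand":30}]'
python3 - <<'E'
from m import *
d=grab('wrist','w3'); S=grab('scene','s3')
i=np.vstack([d['image'][100:400,150:500]]); cv2.imwrite('pics/w3c.png',cv2.resize(i[:,:,::-1],None,fx=2,fy=2))
E
```

```text
t: 6.45
eef_pos: [512.3, 3.4, 144.9]
ee_rot: [0.0, -0.033, 0.999, -0.0]
wrist_force: [-0.5, -1.2, -0.7]
grip_width: 44.6
grasp_force: 15.0
t: 7.65
eef_pos: [551.9, 312.7, 144.6]
ee_rot: [-0.0, -0.063, 0.998, -0.0]
wrist_force: [-0.0, 0.2, -0.5]
grip_width: 45.1
grasp_force: 15.0
```

View pics/w3c.png

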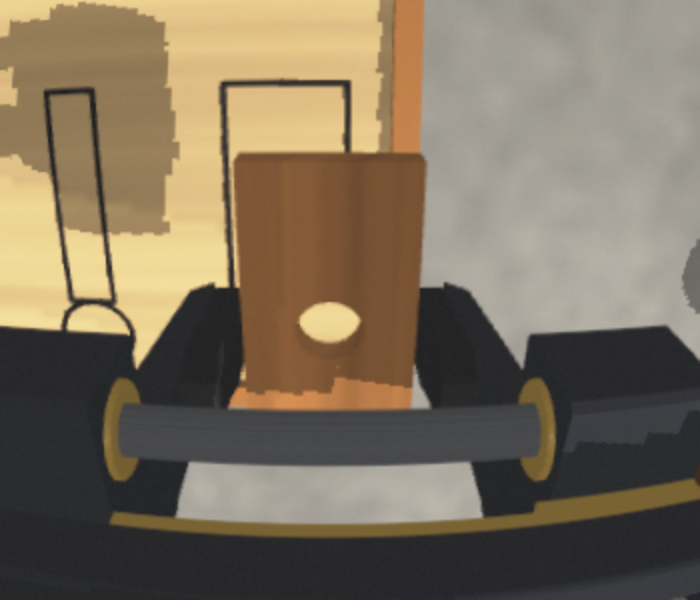

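The rib is held straight, with its hole seen at (315,261), over the rectangle's outline.

```bash
python3 - <<'E'
from m import *
W=load('w3')
print(onplane(W,315,261,130,True).round(1), onplane(W,268,178,130,True).round(1),onplane(W,362,178,130,True).round(1))
from rig import robot; s=robot.get_state(); print(s['eef_pos'].round(1))
E
```

```text
[548.8 312.4 130. ] [508.9 285.4 130. ] [503.4 328.5 130. ]
[552.1 312.9 144.8]
```

```bash
python3 -m creep '[{"xyz":[-1,-19,0],"turn":[0,0,0],"hand":30},{"xyz":[0,0,0],"turn":[0,0,0],"hand":30},{"xyz":[0,0,25],"turn":[0,0,0],"hand":30},{"xyz":[0,0,35],"turn":[0,0,0],"hand":30},{"xyz":[0,0,25],"turn":[0,0,0],"hand":30},{"xyz":[0,0,10],"turn":[0,0,0],"hand":30},{"xyz":[0,0,5],"turn":[0,0,0],"hand":30},{"xyz":[0,0,4],"turn":[0,0,0],"hand":30},{"xyz":[0,0,4],"turn":[0,0,0],"hand":30},{"xyz":[0,0,3],"turn":[0,0,0],"hand":30},{"xyz":[0,0,0],"turn":[0,0,0],"hand":30},{"xyz":[0,0,0],"turn":[0,0,0],"hand":30}]'
```

```text
t: 8.95
eef_pos: [555.6, 295.4, 34.2]
ee_rot: [0.0, -0.063, 0.998, 0.0]
wrist_force: [-1.1, 0.7, 0.6]
grip_width: 44.8
grasp_force: 15.0
```

```bash
python3 -m creep '[{"xyz":[0,-1,1],"turn":[0,0,0],"hand":30},{"xyz":[0,0,0.5],"turn":[0,0,0],"hand":30},{"xyz":[0,0,0],"turn":[0,0,0],"hand":55},{"xyz":[0,0,0],"turn":[0,0,0],"hand":55},{"xyz":[0,0,0],"turn":[0,0,0],"hand":55},{"xyz":[0,0,-10],"turn":[0,0,0],"hand":55},{"xyz":[0,0,-20],"turn":[0,0,0],"hand":55},{"xyz":[0,0,-40],"turn":[0,0,0],"hand":55},{"xyz":[0,0,-40],"turn":[0,0,0],"hand":55},{"xyz":[0,0,-40],"turn":[0,0,0],"hand":55},{"xyz":[0,0,-20],"turn":[0,0,0],"hand":55},{"xyz":[0,0,0],"turn":[0,0,0],"hand":55}]'
python3 - <<'E'
from m import *
from rig import robot
d=grab('top','t4'); print(robot.get_state()['eef_pos'])
cv2.imwrite('pics/t4c.png',cv2.resize(d['image'][110:260,150:470,::-1],None,fx=2.5,fy=2.5))
E
```

```text
t: 10.15
eef_pos: [558.0, 295.5, 207.8]
ee_rot: [0.004, -0.063, 0.998, 0.002]
wrist_force: [1.1, -0.3, 0.1]
grip_width: 48.6
grasp_force: 0.0
[556.5882254  294.78486404 204.82447683]
```

View pics/t4c.png

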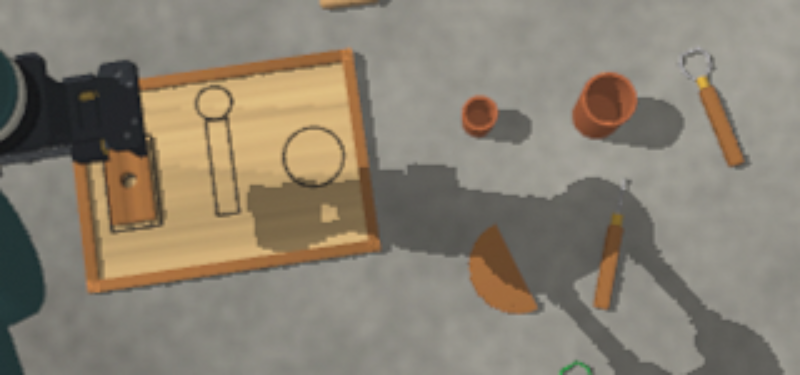

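The rib lies inside its rectangle (crop 130,180), and the other things are undisturbed. On to the trimming tool.

```bash
python3 -m creep '[{"xyz":[3,-20,0],"turn":[0,0,0],"hand":55},{"xyz":[3,-40,0],"turn":[0,0,0],"hand":55},{"xyz":[3,-45,0],"turn":[0,0,0],"hand":55},{"xyz":[3,-45,0],"turn":[0,0,0],"hand":55},{"xyz":[3,-45,0],"turn":[0,0,0],"hand":55},{"xyz":[3,-45,0],"turn":[0,0,0],"hand":55},{"xyz":[3,-45,0],"turn":[0,0,0],"hand":55},{"xyz":[3,-45,0],"turn":[0,0,0],"hand":55},{"xyz":[3,-45,0],"turn":[0,0,0],"hand":55},{"xyz":[3,-45,0],"turn":[0,0,0],"hand":55},{"xyz":[3,-45,0],"turn":[0,0,0],"hand":55},{"xyz":[3,-45,0],"turn":[0,0,0],"hand":55}]'
python3 -m creep '[{"xyz":[3,-45,0],"turn":[0,0,0],"hand":50},{"xyz":[3,-40,0],"turn":[0,0,0],"hand":50},{"xyz":[2,-25,0],"turn":[0,0,0],"hand":50},{"xyz":[0,-15,0],"turn":[0,0,0],"hand":50},{"xyz":[0,0,0],"turn":[0,0,-6],"hand":50},{"xyz":[0,0,0],"turn":[0,0,-6],"hand":50},{"xyz":[0,0,0],"turn":[0,0,0],"hand":50},{"xyz":[0,0,0],"turn":[0,0,0],"hand":50},{"xyz":[0,0,0],"turn":[0,0,0],"hand":50},{"xyz":[0,0,0],"turn":[0,0,0],"hand":50}]'
python3 - <<'E'
from m import *
W=grab('wrist','w5'); T=grab('top','t5')
cv2.imwrite('pics/w5c.png',W['image'][:,:,::-1])
hsv=cv2.cvtColor(W['image'],cv2.COLOR_RGB2HSV)
E
```

```text
t: 11.4
eef_pos: [581.7, -218.3, 199.2]
ee_rot: [-0.002, -0.063, 0.998, 0.001]
wrist_force: [1.0, -0.9, 1.1]
grip_width: 48.6
grasp_force: 0.0
t: 12.4
eef_pos: [592.1, -340.9, 202.0]
ee_rot: [-0.0, -0.167, 0.986, 0.0]
wrist_force: [0.1, 0.6, 0.3]
grip_width: 44.0
grasp_force: 0.0
```

View pics/w5.png

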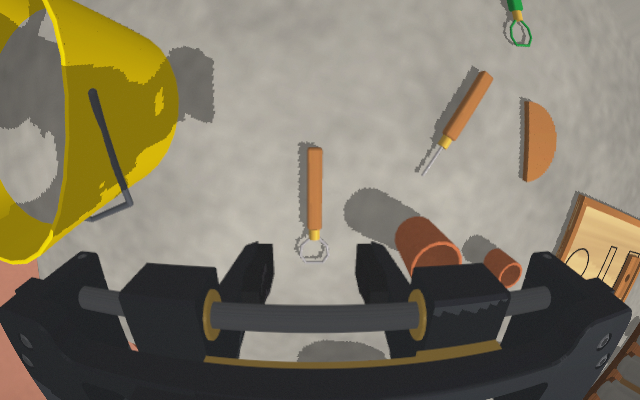

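The handle is seen straight between the fingers (315,148 to 315,230), with the loop at (313,248). The tumbler is to the right (428,248).

```bash
python3 - <<'E'
from m import *
W=load('w5'); c=masks(W,dict(tool=(306,140,326,241)))['tool'][0]
r=cv2.minAreaRect(np.array([onplane(W,*q,10,True)[:2] for q in c[:,0].astype(float)],np.float32)); print(r, cv2.boxPoints(r).round(0).tolist())
E
python3 -m creep '[{"xyz":[0,0,20],"turn":[0,0,0],"hand":50},{"xyz":[0,0,40],"turn":[0,0,0],"hand":50},{"xyz":[0,0,40],"turn":[0,0,0],"hand":50},{"xyz":[0,0,15],"turn":[0,0,0],"hand":50},{"xyz":[0,0,0],"turn":[0,0,0],"hand":50},{"xyz":[0,0,0],"turn":[0,0,0],"hand":50},{"xyz":[0,0,0],"turn":[0,0,0],"hand":50}]'
```

```text
((606.1200561523438, -335.9235534667969), (103.77454376220703, 15.41793441772461), 18.9805908203125) [[555.0, -346.0], [560.0, -360.0], [658.0, -326.0], [653.0, -312.0]]
t: 13.2
eef_pos: [594.0, -342.3, 90.1]
ee_rot: [0.002, -0.167, 0.986, -0.002]
wrist_force: [0.9, -0.6, 0.7]
grip_width: 44.2
grasp_force: 0.0
```

```bash
python3 -m creep '[{"xyz":[0,0,15],"turn":[0,0,0],"hand":50},{"xyz":[0,0,20],"turn":[0,0,0],"hand":50},{"xyz":[0,0,15],"turn":[0,0,0],"hand":50},{"xyz":[0,0,8],"turn":[0,0,0],"hand":50},{"xyz":[0,0,4],"turn":[0,0,0],"hand":50},{"xyz":[0,0,0],"turn":[0,0,0],"hand":50},{"xyz":[0,0,0],"turn":[0,0,0],"hand":0},{"xyz":[0,0,0],"turn":[0,0,0],"hand":0},{"xyz":[0,0,0],"turn":[0,0,0],"hand":0},{"xyz":[0,0,0],"turn":[0,0,0],"hand":0},{"xyz":[0,0,0],"turn":[0,0,0],"hand":0},{"xyz":[0,0,0],"turn":[0,0,0],"hand":0}]' 20
```

```text
t: 14.4
eef_pos: [592.6, -341.5, 25.9]
ee_rot: [0.0, -0.167, 0.986, -0.0]
wrist_force: [-0.7, 0.3, 2.9]
grip_width: 15.7
grasp_force: 20.0
```

```bash
python3 -m creep '[{"xyz":[0,0,-15],"turn":[0,0,0],"hand":0},{"xyz":[0,0,-35],"turn":[0,0,0],"hand":0},{"xyz":[0,0,-45],"turn":[0,0,0],"hand":0},{"xyz":[0,0,-30],"turn":[0,0,0],"hand":0},{"xyz":[-5,20,0],"turn":[0,0,0],"hand":0},{"xyz":[-11,35,0],"turn":[0,0,0],"hand":0},{"xyz":[-12,43,0],"turn":[0,0,0],"hand":0},{"xyz":[-12,43,0],"turn":[0,0,0],"hand":0},{"xyz":[-12,43,0],"turn":[0,0,0],"hand":0},{"xyz":[-12,43,0],"turn":[0,0,0],"hand":0},{"xyz":[-12,43,0],"turn":[0,0,0],"hand":0},{"xyz":[-12,43,0],"turn":[0,0,0],"hand":0}]'
python3 -m creep '[{"xyz":[-12,43,0],"turn":[0,0,0],"hand":0},{"xyz":[-12,43,0],"turn":[0,0,0],"hand":0},{"xyz":[-12,43,0],"turn":[0,0,0],"hand":0},{"xyz":[-12,42,0],"turn":[0,0,0],"hand":0},{"xyz":[-10,25,0],"turn":[0,0,0],"hand":0},{"xyz":[-8,10,0],"turn":[0,0,0],"hand":0},{"xyz":[0,0,0],"turn":[0,0,6],"hand":0},{"xyz":[0,0,0],"turn":[0,0,6],"hand":0},{"xyz":[0,0,0],"turn":[0,0,0],"hand":0},{"xyz":[0,0,0],"turn":[0,0,0],"hand":0},{"xyz":[0,0,0],"turn":[0,0,0],"hand":0},{"xyz":[0,0,0],"turn":[0,0,0],"hand":0}]'
python3 - <<'E'
from m import *
W=grab('wrist','w6')
cv2.imwrite('pics/w6c.png',cv2.resize(W['image'][100:400,150:500,::-1],None,fx=2,fy=2))
E
```

```text
t: 15.6
eef_pos: [570.1, -14.3, 149.2]
ee_rot: [-0.001, -0.167, 0.986, 0.0]
wrist_force: [0.7, -0.2, -0.4]
grip_width: 15.7
grasp_force: 20.0
t: 16.8
eef_pos: [566.2, 199.1, 150.1]
ee_rot: [-0.0, -0.064, 0.998, -0.0]
wrist_force: [0.2, 1.5, -0.3]
grip_width: 16.3
grasp_force: 20.0
```

View pics/w6c.png

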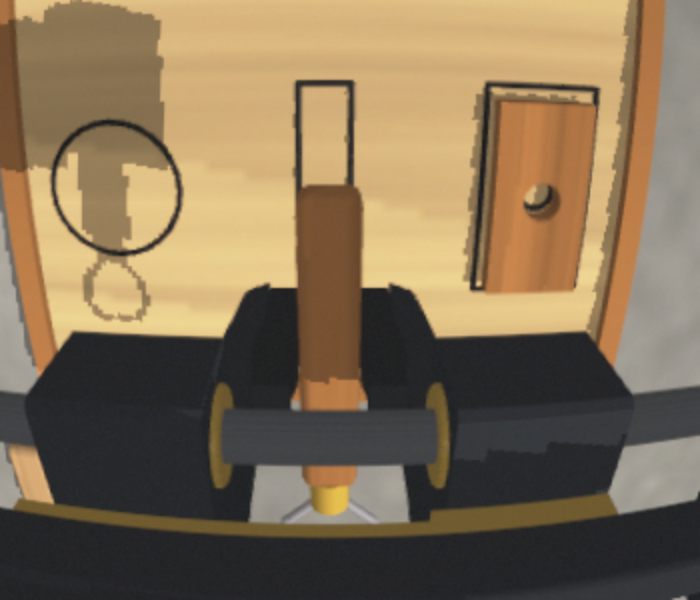

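The tool is held straight over its outline, with the rear end at crop (328,187). The rib sits in its rectangle, a little toward the right and far side. I'll measure both.

```bash
python3 - <<'E'
from m import *
W=load('w6')
c=masks(W,dict(rib=(391,147,450,249)))['rib']
hsv=W['image'][147:249,391:450]
r=cv2.minAreaRect(np.array([onplane(W,*q,18,True)[:2] for q in c[0][:,0].astype(float)],np.float32)); print('rib?',r)
# corners read from crop: top face
for uv in((497,99),(596,104),(576,292),(484,293),(541,197)):
    print(uv,onplane(W,uv[0]/2+150,uv[1]/2+100,18,True).round(1)[:2])
print('rect line corners')
for uv in((489,85),(598,90),(474,290)): print(uv,onplane(W,uv[0]/2+150,uv[1]/2+100,8,True).round(1)[:2])
print('tool rear',onplane(W,298/2+150,190/2+100,140,True).round(1),onplane(W,361/2+150,190/2+100,140,True).round(1),'collar',onplane(W,330/2+150,488/2+100,138,True).round(1))
E
```

```text
rib? ((556.133544921875, 296.6580810546875), (101.80635833740234, 60.424705505371094), 12.4297456741333)
(497, 99) [513.5 264.4]
(596, 104) [507.9 310.9]
(576, 292) [598.3 324.3]
(484, 293) [603.3 277.2]
(541, 197) [553.7 293.8]
rect line corners
(489, 85) [508.9 262.6]
(598, 90) [502.1 315.3]
(474, 290) [606.7 275.3]
tool rear [528.3 187.  140. ] [526.4 201.1 140. ] collar [618.2 206.1 138. ]
```

```bash
python3 -m creep '[{"xyz":[7.5,-2,0],"turn":[0,0,0],"hand":0},{"xyz":[0,0,20],"turn":[0,0,0],"hand":0},{"xyz":[0,0,35],"turn":[0,0,0],"hand":0},{"xyz":[0,0,30],"turn":[0,0,0],"hand":0},{"xyz":[0,0,14],"turn":[0,0,0],"hand":0},{"xyz":[0,0,6],"turn":[0,0,0],"hand":0},{"xyz":[0,0,4],"turn":[0,0,0],"hand":0},{"xyz":[0,0,3],"turn":[0,0,0],"hand":0},{"xyz":[0,0,2],"turn":[0,0,0],"hand":0},{"xyz":[0,0,0],"turn":[0,0,0],"hand":0},{"xyz":[0,0,0],"turn":[0,0,0],"hand":0},{"xyz":[0,0,0],"turn":[0,0,0],"hand":0}]'
```

```text
t: 18.05
eef_pos: [559.4, 196.7, 36.7]
ee_rot: [0.0, -0.063, 0.998, 0.0]
wrist_force: [0.6, 0.1, -0.2]
grip_width: 16.2
grasp_force: 20.0
```

```bash
python3 -m creep '[{"xyz":[0,-0.5,1],"turn":[0,0,0],"hand":0},{"xyz":[0,0,1],"turn":[0,0,0],"hand":0},{"xyz":[0,0,0.5],"turn":[0,0,0],"hand":0},{"xyz":[0,0,0],"turn":[0,0,0],"hand":35},{"xyz":[0,0,0],"turn":[0,0,0],"hand":35},{"xyz":[0,0,0],"turn":[0,0,0],"hand":35},{"xyz":[0,0,-10],"turn":[0,0,0],"hand":35},{"xyz":[0,0,-25],"turn":[0,0,0],"hand":35},{"xyz":[0,0,-45],"turn":[0,0,0],"hand":50},{"xyz":[0,0,-45],"turn":[0,0,0],"hand":70},{"xyz":[0,0,-40],"turn":[0,0,0],"hand":90},{"xyz":[0,0,-15],"turn":[0,0,0],"hand":90}]'
```

```text
t: 19.25
eef_pos: [561.7, 196.9, 220.0]
ee_rot: [0.004, -0.063, 0.998, 0.001]
wrist_force: [-0.6, 0.0, 0.5]
grip_width: 60.9
grasp_force: 0.0
```

```bash
python3 -m creep '[{"xyz":[0,-20,0],"turn":[0,0,0],"hand":95},{"xyz":[-1,-36,0],"turn":[0,0,0],"hand":95},{"xyz":[-1,-42,0],"turn":[0,0,0],"hand":95},{"xyz":[-1,-42,0],"turn":[0,0,0],"hand":95},{"xyz":[-1,-42,0],"turn":[0,0,0],"hand":95},{"xyz":[-1,-42,0],"turn":[0,0,0],"hand":95},{"xyz":[0,-42,0],"turn":[0,0,0],"hand":95},{"xyz":[0,-42,0],"turn":[0,0,0],"hand":95},{"xyz":[0,-42,0],"turn":[0,0,0],"hand":95},{"xyz":[0,-36,0],"turn":[0,0,0],"hand":95},{"xyz":[0,-20,0],"turn":[0,0,0],"hand":95}]'
python3 -m creep '[{"xyz":[0,0,20],"turn":[0,0,0],"hand":95},{"xyz":[0,0,20],"turn":[0,0,0],"hand":95},{"xyz":[0,0,0],"turn":[0,0,0],"hand":95},{"xyz":[0,0,0],"turn":[0,0,0],"hand":95},{"xyz":[0,0,0],"turn":[0,0,0],"hand":95}]'
python3 - <<'E'
from m import *
T=grab('top','t7');W=grab('wrist','w7')
a=cv2.resize(T['image'][120:235,170:310,::-1],(700,575),interpolation=cv2.INTER_CUBIC); cv2.imwrite('pics/t7c.png',a)
# tumbler from the wrist: rim via depth
def rw(d,u,v):
    o,c=ray(d,u,v,True); return o+c*d['range_z'][v,u]/(c@R(d)[:,2])
P=np.array([(*rw(W,u,v),) for v in range(150,300,2) for u in range(230,400,2)])
q=P[(P[:,2]>70)&(P[:,2]<82)&(np.hypot(P[:,0]-616,P[:,1]+205)<45)]
print(len(q), cv2.minEnclosingCircle(q[:,:2].astype(np.float32)))
# tool in tray, top view, z=18
m=masks(T,dict(x=(0,0,1,1))) if 0 else None
E
```

```text
t: 20.35
eef_pos: [615.0, -208.6, 212.7]
ee_rot: [-0.001, -0.062, 0.998, 0.0]
wrist_force: [-0.6, 1.2, 1.2]
grip_width: 83.9
grasp_force: 0.0
t: 20.85
eef_pos: [616.1, -205.7, 174.8]
ee_rot: [0.001, -0.064, 0.998, -0.0]
wrist_force: [0.3, 0.6, -0.5]
grip_width: 83.7
grasp_force: 0.0
315 ((615.9852905273438, -205.68714904785156), 27.917095184326172)
```

View pics/t7c.png

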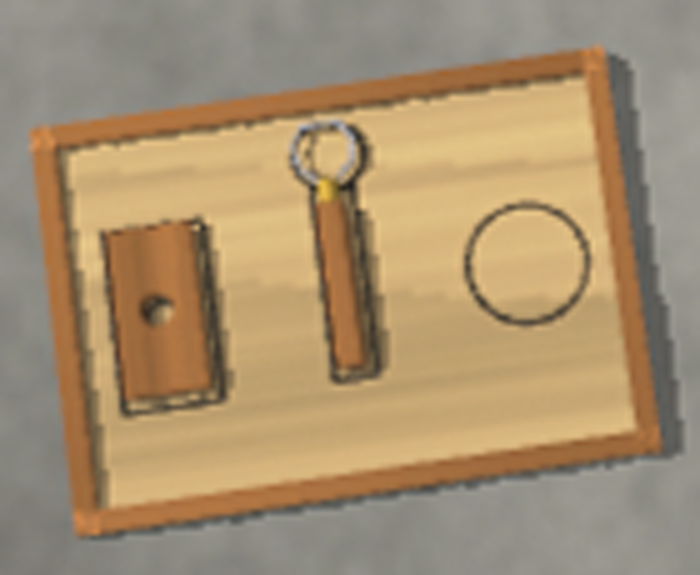

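Rib and trimming tool both lie on their outlines (loop at crop 327,155, rib at 160,310), and the gripper is centred over the tumbler.

```bash
python3 -m creep '[{"xyz":[0,0,20],"turn":[0,0,0],"hand":95},{"xyz":[0,0,35],"turn":[0,0,0],"hand":95},{"xyz":[0,0,35],"turn":[0,0,0],"hand":95},{"xyz":[0,0,23],"turn":[0,0,0],"hand":95},{"xyz":[0,0,10],"turn":[0,0,0],"hand":95},{"xyz":[0,0,0],"turn":[0,0,0],"hand":95},{"xyz":[0,0,0],"turn":[0,0,0],"hand":95},{"xyz":[0,0,0],"turn":[0,0,0],"hand":50},{"xyz":[0,0,0],"turn":[0,0,0],"hand":50},{"xyz":[0,0,0],"turn":[0,0,0],"hand":50},{"xyz":[0,0,0],"turn":[0,0,0],"hand":50},{"xyz":[0,0,0],"turn":[0,0,0],"hand":50}]' 18
```

```text
t: 22.15
eef_pos: [616.0, -206.0, 51.5]
ee_rot: [0.001, -0.063, 0.998, -0.0]
wrist_force: [-0.9, 0.5, 4.4]
grip_width: 55.2
grasp_force: 17.9
```

```bash
python3 -m creep '[{"xyz":[0,0,-15],"turn":[0,0,0],"hand":50},{"xyz":[0,0,-35],"turn":[0,0,0],"hand":50},{"xyz":[0,0,-35],"turn":[0,0,0],"hand":50},{"xyz":[0,0,-15],"turn":[0,0,0],"hand":50},{"xyz":[0,20,0],"turn":[0,0,0],"hand":50},{"xyz":[0,40,0],"turn":[0,0,0],"hand":50},{"xyz":[0,45,0],"turn":[0,0,0],"hand":50},{"xyz":[0,45,0],"turn":[0,0,0],"hand":50},{"xyz":[0,45,0],"turn":[0,0,0],"hand":50},{"xyz":[0,45,0],"turn":[0,0,0],"hand":50},{"xyz":[0,40,0],"turn":[0,0,0],"hand":50},{"xyz":[-1,28,0],"turn":[0,0,0],"hand":50}]'
python3 -m creep '[{"xyz":[0,0,0],"turn":[0,0,0],"hand":50},{"xyz":[0,0,0],"turn":[0,0,0],"hand":50},{"xyz":[0,0,0],"turn":[0,0,0],"hand":50},{"xyz":[0,0,0],"turn":[0,0,0],"hand":50}]'
```

```text
t: 23.35
eef_pos: [574.6, 102.7, 148.6]
ee_rot: [-0.002, -0.064, 0.998, 0.0]
wrist_force: [0.8, 0.9, -1.4]
grip_width: 54.9
grasp_force: 18.0
t: 23.75
eef_pos: [577.2, 98.6, 150.2]
ee_rot: [-0.0, -0.063, 0.998, -0.0]
wrist_force: [0.9, -0.2, -1.4]
grip_width: 54.9
grasp_force: 18.0
```

```bash
python3 -m creep '[{"xyz":[-1,1,15],"turn":[0,0,0],"hand":50},{"xyz":[0,0,30],"turn":[0,0,0],"hand":50},{"xyz":[0,0,22],"turn":[0,0,0],"hand":50},{"xyz":[0,0,10],"turn":[0,0,0],"hand":50},{"xyz":[0,0,5],"turn":[0,0,0],"hand":50},{"xyz":[0,0,3],"turn":[0,0,0],"hand":50},{"xyz":[0,0,0],"turn":[0,0,0],"hand":50},{"xyz":[0,0,0],"turn":[0,0,0],"hand":50},{"xyz":[0,0,0],"turn":[0,0,0],"hand":50},{"xyz":[0,0,0],"turn":[0,0,0],"hand":50}]'
```

```text
t: 24.75
eef_pos: [578.9, 100.8, 66.5]
ee_rot: [0.001, -0.063, 0.998, 0.0]
wrist_force: [0.1, -0.1, -1.4]
grip_width: 55.1
grasp_force: 18.0
```

```bash
python3 -m creep '[{"xyz":[0,-1,2],"turn":[0,0,0],"hand":50},{"xyz":[0,0,2],"turn":[0,0,0],"hand":50},{"xyz":[0,0,1],"turn":[0,0,0],"hand":50},{"xyz":[0,0,1],"turn":[0,0,0],"hand":50},{"xyz":[0,0,0],"turn":[0,0,0],"hand":50},{"xyz":[0,0,0],"turn":[0,0,0],"hand":50},{"xyz":[0,0,0],"turn":[0,0,0],"hand":50}]'
python3 -m creep '[{"xyz":[0,0,0.5],"turn":[0,0,0],"hand":50},{"xyz":[0,0,0.5],"turn":[0,0,0],"hand":50},{"xyz":[0,0,0],"turn":[0,0,0],"hand":50},{"xyz":[0,0,0],"turn":[0,0,0],"hand":50}]'
```

```text
t: 25.45
eef_pos: [578.5, 99.7, 59.6]
ee_rot: [-0.0, -0.063, 0.998, -0.0]
wrist_force: [0.1, -0.5, -2.5]
grip_width: 55.1
grasp_force: 18.0
t: 25.85
eef_pos: [578.8, 99.8, 59.5]
ee_rot: [0.0, -0.063, 0.998, 0.0]
wrist_force: [-2.3, 0.0, 4.7]
grip_width: 55.1
grasp_force: 17.9
```

Contact is made: the vertical wrist force rose from −2.5 to +4.7 N. Now I'll release and retreat.

```bash
python3 -m creep '[{"xyz":[0,0,0],"turn":[0,0,0],"hand":72},{"xyz":[0,0,0],"turn":[0,0,0],"hand":80},{"xyz":[0,0,0],"turn":[0,0,0],"hand":80},{"xyz":[0,0,0],"turn":[0,0,0],"hand":80},{"xyz":[0,0,-10],"turn":[0,0,0],"hand":80},{"xyz":[0,0,-25],"turn":[0,0,0],"hand":80},{"xyz":[0,0,-40],"turn":[0,0,0],"hand":80},{"xyz":[0,0,-45],"turn":[0,0,0],"hand":80},{"xyz":[0,0,-40],"turn":[0,0,0],"hand":80},{"xyz":[30,0,0],"turn":[0,0,0],"hand":80},{"xyz":[40,-30,0],"turn":[0,0,0],"hand":80},{"xyz":[20,-30,0],"turn":[0,0,0],"hand":80}]'
python3 -m creep '[{"xyz":[20,-40,0],"turn":[0,0,0],"hand":80},{"xyz":[0,-45,0],"turn":[0,0,0],"hand":80},{"xyz":[0,-45,0],"turn":[0,0,0],"hand":80},{"xyz":[0,0,0],"turn":[0,0,0],"hand":80},{"xyz":[0,0,0],"turn":[0,0,0],"hand":80},{"xyz":[0,0,0],"turn":[0,0,0],"hand":80},{"xyz":[0,0,0],"turn":[0,0,0],"hand":80}]'
python3 - <<'E'
from m import *
T=grab('top','t8')
cv2.imwrite('pics/t8c.png',cv2.resize(T['image'][115:265,170:450,::-1],(784,420),interpolation=cv2.INTER_CUBIC))
P=np.array([rng(T,u,v) for v in range(130,210) for u in range(245,310)]); q=P[(P[:,2]>78)&(P[:,2]<92)]; print(len(q),cv2.minEnclosingCircle(q[:,:2].astype(np.float32)))
E
```

```text
t: 27.05
eef_pos: [494.6, 28.7, 219.6]
ee_rot: [0.0, -0.065, 0.998, -0.0]
wrist_force: [0.6, -0.6, 0.2]
grip_width: 70.6
grasp_force: 0.0
t: 27.75
eef_pos: [493.3, -101.4, 218.7]
ee_rot: [-0.0, -0.064, 0.998, 0.0]
wrist_force: [0.2, -0.4, -0.5]
grip_width: 70.5
grasp_force: 0.0
120 ((579.4306640625, 98.6518783569336), 27.945064544677734)
```

View pics/t8c.png

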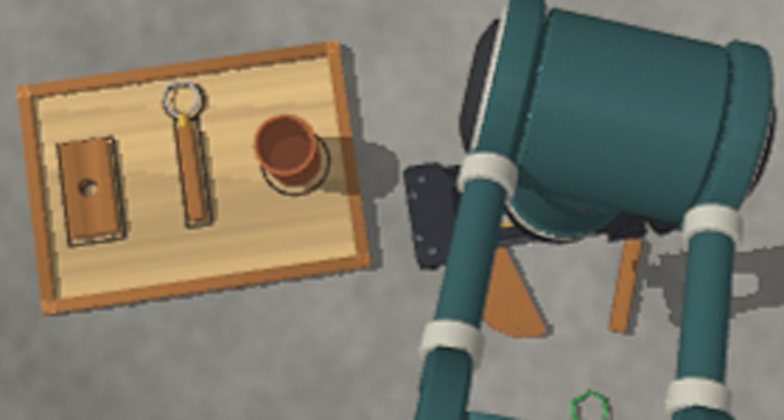

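The tumbler stands in its circle (crop 288,150; rim centre within 1 mm of the mark), and the rib and tool lie on their outlines.

```bash
python3 -c "
from rig import job; print(job.finish_job())"
```

```text
the job is handed in; nothing more can be done
None
```

The tray is filled and the job is handed in at about 28 s on the robot's clock: the rib and trimming tool lie on their outlines and the tumbler was set down upright in the circle, placed in the order rib, tool, tumbler (a tumbler already there would have blocked the gripper at the tool's slot); no bystander was touched, though the arm hid the small cup in the last picture.

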